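Click the pasta roller's thickness dial round to its red mark

TASK

Set the pasta roller for the next sheet: with a fingertip laid on the top of the knurled black thickness dial, stroke the dial round, away from the robot's side of the machine, until its red mark clicks into the detent at the very top, in line with the white index stripe. Press lightly, touch the machine with the fingers only, and lift nothing: leave the measuring cup, bench scraper, salt pig and pie dish where they are, then take the finger away.

Things in the scene. Friction and masses are not known exactly. Their poses are not given: they have to be found in the camera images.
- dial (a joint): dial angle, rad. 0: red mark at the very top (wanted). Negative: mark leans to the robot's side. Grows as the top of the rim moves along +x of dial_top. Spring detents every 0.524 rad (30 deg), at 0, +-0.524, +-1.047; let go within about 0.2 rad of one, it snaps in. Starts in the detent at -1.047 or -0.524; stops at +-1.25. A click takes about 0.045 N m (1.5 N along the rim)
- dial_axis (a point): centre of the dial, on its level axle, half-way across it: a black knurled wheel 60 mm in diameter, 22 mm wide, one red mark across rim and outer face. Axes as dial_top. Grey cheeks 33 to 43 mm fore and aft of the axle (along x) reach 2 mm above its height: only the upper rim is open
- dial_top (a point): highest point of the dial's rim, 30 mm above the axle, half-way across its width. z up; y along the axle towards the machine; x level, across the axle, away from the robot's side. The steel end plate begins 22 mm along +y and its top is 12 mm lower; the machine beyond it nowhere stands higher than this point
- roller_board: wooden pastry board 320 x 400 x 20 mm (x, y, z) on rubber feet, its top 55 mm above the counter, with a steel hand-crank pasta roller (200 mm long along y) fixed on it by a screw clamp; immovable, at a varying place and yaw. Origin on the counter under the board's centre; the dial is on the roller's -y end, 40 mm along x and -52 mm along y from the origin, its axle 175 mm up
- measuring_cup: loose yellow plastic measuring cup, 76 mm wide and 55 mm high, with a 75 mm flat handle along its +y from the rim; stands on the board. Origin at the centre of its underside
- bench_scraper: loose bench scraper lying flat on the board, steel blade 95 x 150 mm, round wooden grip 25 mm thick and 150 mm long along its y at the -x edge. Origin under the middle, 50 mm from the grip
- salt_pig: loose white ceramic salt pig with a wooden lid, 116 mm wide and 115 mm high, on the counter at the +y side of the board. Origin at the centre of its underside
- pie_dish: loose glass pie dish, 236 mm wide and 40 mm high, on the counter at the -y side of the board. Origin at the centre of its underside

How it is judged:
By the outcome, as a careful person would: the job done as asked, in the order asked, and still so for the second after the job is handed in, with the robot touching nothing.
It also fails if it takes over 38 s, if anything falls off the work surface, if the arm or the gripper's body presses on something with over 40 N, if the wrist force passes 120 N, or if a joint passes its speed limit or range.

ROBOT

A 7-joint arm with a two-finger parallel gripper is mounted at the origin on the work surface. World frame = base frame: x ahead of the robot, y to its left, z up, the work surface at z = 0. Lengths are in m, angles in rad, forces in N, time in s.
With the tool pointing down it reaches from about 0.4 to 0.875 m from the base axis. Payload 6.5 kg.
Tool frame: the origin (TCP) lies at the very end of the fingers, on their centre line; the grasp point (between the pads) lies behind it (arm.tcp_to_grasp is the x of the grasp point in the tool frame, in m); x points along the fingers, y is the direction in which the jaws open and shut, and the axes are right-handed (so a half turn about x gives the same grasp; the last joint's range is limited). The gripper opens to 85 mm and grips with 20 to 120 N. Pads are 22 mm wide; open, the fingers measure 114 mm over their backs; the gripper's body (76 mm by 85 mm) begins 54 mm behind the grasp point. The pads swing forward as they close: fully open they stand 13 mm farther back than shut.
Start: joints at [1.064, 0.536, -0.004, 1.538, 0.003, 1.067, -0.071], TCP at [0.277, -0.588, 0.231] pointing down, gripper open.
Joint ranges: [-2.7, 2.7], [-0.37, 2.16], [-1.27, 1.26], [0.24, 2.4], [-1.31, 4.45], [0.19, 1.91], [-2.76, 2.76]. Speed limits (rad/s): [2.39, 2.39, 3.14, 3.14, 3.14, 3.14, 3.14].

INTERFACE

Orientations are given as [roll, pitch, yaw] about the fixed x, y, z axes, in that order (R = Rz(yaw) Ry(pitch) Rx(roll)).
In Python, from cell import telemetry, capture, get_calibration, order, arm gives the robot as it stands.
- The arm moves only by the shell command python3 -m inch 'ROWS'. ROWS is JSON, a list of rows, each a list of 5 numbers: the shift along the tool's x, y, z in mm, then the turn about the tool's x in degrees, then the opening, from 0 (shut) to 1 (fully open). In form: [[tx, ty, tz, spin, gripper], ...]. A call has 1 to 20 rows; each row is the pose to reach, as a shift and turn from the pose measured when the call began, along the tool's axes at that moment; what a row does not reach only later rows make up. A row lasts 1/12 s, in which the tool goes at most 41.7 mm and 7.16 degrees, less where a joint would pass 70% of its speed; a pose out of reach is approached as far as the arm can. A call with a gripper value outside its range is refused whole. The fingers move at their own pace and stop on an object; the grip force is fixed at half the most. Time passes only in rows, so rows that repeat a pose let the fingers close. It gives the time, the measured TCP pose, the force and the opening at its end, in the units of the state.
- telemetry.observe(): the state, without advancing time (a new reading comes with each control period).
- capture(name): name is "scene" or "top"; returns the picture (480x640x3 uint8, blue, green, red); there is no depth.
- get_calibration(name): a dict with "fx", "fy", "cx", "cy" (pixels), "position" and "orientation" of the camera in the world. Camera axes: x right, y up, looking along -z (the intrinsics and any distortion apply to the point x, -y, -z); pixel columns grow to the right and rows downward; lengths in m; the calibration is good to about 2 mm. A picture is of the moment at which its call begins. get_calibration takes no time and is no camera call.
- order.close_job(): hands the job in, once; it reports no verdict.
The state is a dict: "t": time; "joint_positions": joint angles; "joint_velocities": joint speeds; "effort": joint torques, N m; "tool_pos": TCP position; "tool_rot": TCP orientation; "wrist_force": force on the tool from outside, world axes, zero at the start; "torque": the same for the moment, N m; "grip_width": finger opening in m.
Only numpy, scipy, OpenCV 4.12 (cv2) and the standard library are available. Lean on these libraries where they do the work, as an engineer would, in place of code of your own. Each camera call takes 0.05 s, during which the arm holds its last target. There are 200 camera calls.

## Working session

There is one attempt and no reset: what is moved stays moved. The work goes in short steps, Python scripts to look and compute and a shell command to move; the robot and the scene stay as the last step left them, time stands still between calls to the robot, and variables do not carry over. Pictures are saved under pics/ and viewed, about 8 in all and at most 12, crops included, and the job is handed in when it is done.

```bash
mkdir -p pics; ls
python3 - <<'E'
from cell import telemetry, capture, get_calibration, order, arm
import cv2
for n in("scene","top"):
    cv2.imwrite(f"pics/{n}0.png",capture(n)); print(get_calibration(n))
s=telemetry.observe()
for k,v in s.items(): print(k,v)
print(arm.tcp_to_grasp,[a for a in dir(arm) if a[0]!='_'])
E
```

```text
pics
{'fx': 571.4654129902295, 'fy': 571.4654129902295, 'cx': 317.06988668526714, 'cy': 234.48159618742022, 'position': array([ 1.13151331, -0.65058607,  1.26365103]), 'orientation': array([ 6.80718714e-01, -5.75668048e-04,  6.64932532e-01])}
{'fx': 600.869585418176, 'fy': 600.869585418176, 'cx': 316.9498492087166, 'cy': 237.143713487588, 'position': array([0.4276519 , 0.10338146, 1.46934904]), 'orientation': array([ 1.06126987e-01,  1.10494080e-04, -1.59051350e+00])}
t 0.1
joint_positions [ 1.06380039  0.53713587 -0.00443404  1.5387775   0.00258349  1.06725453
 -0.07119145]
joint_velocities [ 0.00203505 -0.00094934  0.00145826 -0.00297256  0.00058102 -0.00082997
 -0.00116008]
effort [ 3.39118553e-03 -5.84565854e+01  1.05216835e+00 -2.59777719e+01
  1.26533551e-02  4.55509289e-03  1.90060959e-06]
tool_pos [ 0.27707822 -0.58736441  0.23047001]
tool_rot [-1.50465641  1.5692268   2.07780053]
wrist_force [ 0.75571398 -0.18423157  0.46882083]
torque [-0.03814154 -0.0016364  -0.0152555 ]
grip_width 0.08505296826962548
-0.0187 ['IKError', 'tcp_to_grasp']
```

View pics/scene0.png

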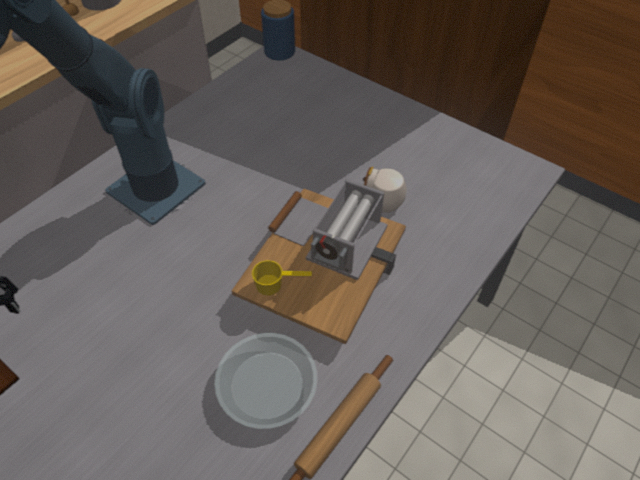

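View pics/top0.png

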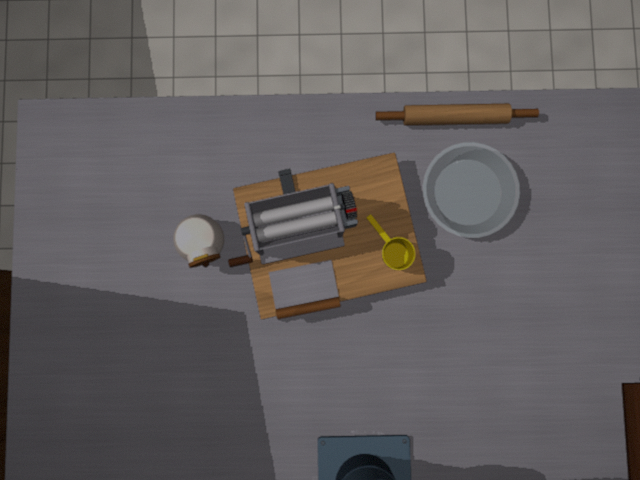

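The scene view shows the dial at about (325,248) and the cup at (268,275). The top view shows the dial at about (349,208), with the board yawed by roughly 10°. Next I'll enlarge both dials and measure the board corners.

```bash
cat > h.py <<'E'
import numpy as np, cv2
from scipy.spatial.transform import Rotation as R
from cell import get_calibration
def cam(n):
    c=get_calibration(n); return c,R.from_euler('xyz',c['orientation']).as_matrix(),np.array(c['position'])
def ray(n,u,v):
    c,M,p=cam(n); return p,M@np.array([(u-c['cx'])/c['fx'],-(v-c['cy'])/c['fy'],-1])
def onz(n,u,v,z):
    p,d=ray(n,u,v); return p+d*(z-p[2])/d[2]
def proj(n,P):
    c,M,p=cam(n); q=M.T@(np.array(P)-p); return np.array([c['cx']-c['fx']*q[0]/q[2],c['cy']+c['fy']*q[1]/q[2]])
def tri(a,b):
    A=[];B=[]
    for n,(u,v) in (("scene",a),("top",b)):
        p,d=ray(n,u,v); d/=np.linalg.norm(d); Q=np.eye(3)-np.outer(d,d); A.append(Q);B.append(Q@p)
    x=np.linalg.lstsq(np.vstack(A),np.hstack(B),rcond=None)[0]
    return x,[np.linalg.norm(A[i]@x-B[i]) for i in(0,1)]
E
python3 - <<'E'
from h import *
a=cv2.imread('pics/scene0.png');b=cv2.imread('pics/top0.png')
x=cv2.resize(a[220:280,295:355],(480,480),interpolation=cv2.INTER_CUBIC)
y=cv2.resize(b[180:220,320:360],(320,480)[:1]*2,interpolation=cv2.INTER_CUBIC)
y=cv2.copyMakeBorder(y,0,160,0,0,0)
cv2.imwrite('pics/crop0.png',np.hstack([x,y]))
# board corners
hsv=cv2.cvtColor(b,cv2.COLOR_BGR2HSV)
m=cv2.inRange(hsv,(8,90,60),(22,255,255)); m[:, :225]=0; m[:,432:]=0; m[:145]=0; m[330:]=0
m=cv2.morphologyEx(m,cv2.MORPH_OPEN,np.ones((3,3)))
r=cv2.minAreaRect(cv2.findNonZero(m)); bx=cv2.boxPoints(r)
P=np.array([onz("top",*q,0.055) for q in bx]); print(bx.round(1)); print(P.round(4))
print("sides",[np.linalg.norm(P[i]-P[(i+1)%4]).round(4) for i in range(4)])
c=P.mean(0)
for i in range(4):
    d=P[(i+1)%4]-P[i]; print(np.degrees(np.arctan2(d[1],d[0])).round(2))
print("centre",c)
for n,im in(("scene",a),("top",b)):
    h=cv2.cvtColor(im,cv2.COLOR_BGR2HSV)
    red=cv2.inRange(h,(0,150,60),(6,255,255))|cv2.inRange(h,(174,150,60),(180,255,255))
    k=cv2.connectedComponentsWithStats(red)
    for s,ce in zip(k[2][1:],k[3][1:]):
        if s[4]>4: print(n,s,ce)
E
```

```text
[[231.6 188.3]
 [397.1 151.5]
 [427.1 286.5]
 [261.6 323.3]]
[[ 0.6996  0.302   0.055 ]
 [ 0.7814 -0.0962  0.055 ]
 [ 0.4567 -0.1556  0.055 ]
 [ 0.3788  0.2335  0.055 ]]
sides [np.float64(0.4065), np.float64(0.3301), np.float64(0.3968), np.float64(0.3279)]
-78.39
-169.63
101.31
12.05
centre [0.57912122 0.07092963 0.055     ]
scene [320 236   5   7  12] [321.91666667 239.25      ]
top [346 208  11   5  34] [350.91176471 209.88235294]
```

View pics/crop0.png

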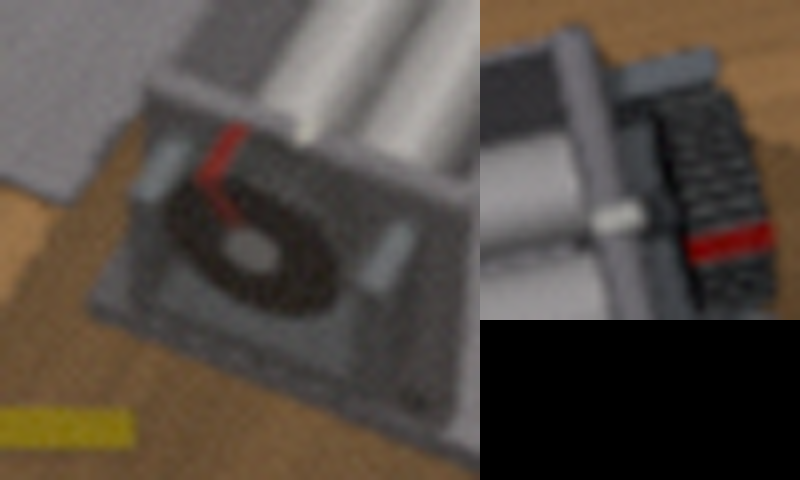

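The crops show the red mark in scene running from (320,243) to (324,248), leaning to the robot's side, and the hub at (326.2,251.5). In the top view the stripe is at (337.1,206.9) and the mark at (351,210). Now the dial position by two independent routes.

Run:
```python
from h import *
yaw=np.radians(11.3); ex=np.array([np.cos(yaw),np.sin(yaw),0]); ey=np.array([-ex[1],ex[0],0]); ez=np.array([0,0,1])
c=np.array([.57912,.07093,0])
ax=c+.040*ex-.052*ey+.175*ez; print("axis from board",ax.round(4))
h=onz("scene",326.2,251.5,.175); print("hub face",h.round(4),"->axis",(h+.012*ey).round(4))
st=onz("top",337.1,206.9,.194); print("stripe",st.round(4),"in dial frame",[((st-ax)@e).round(4) for e in(ex,ey)])
# red: pixels ; outer end and inner end of rim part
for nm,a,b in(("outer rim end of mark",(295+205/8,220+178/8),(320+(774-480)/8,180+236/8)),("inner",(295+240/8,220+128/8),(320+(690-480)/8,180+250/8))):
    x,e=tri(a,b); print(nm,x.round(4),np.round(e,4),"rel",[((x-ax)@v).round(4) for v in(ex,ey,ez)])
for t in(-1.047,-.524,0):
    for yy in(-.011,.011):
        P=ax+.03*np.sin(t)*ex+.03*np.cos(t)*ez+yy*ey
        print(t,yy,proj("scene",P).round(1),proj("top",P).round(1))
# scraper / cheeks: far-cheek corners etc; tool axes now
from cell import telemetry
s=telemetry.observe(); M=R.from_euler('xyz',s['tool_rot']).as_matrix(); print(M.round(3))
```

```text
axis from board [0.6285 0.0278 0.175 ]
hub face [0.6376 0.0159 0.175 ] ->axis [0.6352 0.0276 0.175 ]
stripe [0.6279 0.0563 0.194 ] in dial frame [np.float64(0.005), np.float64(0.0281)]
outer rim end of mark [0.6209 0.0148 0.1987] [0.0003 0.0003] rel [np.float64(-0.01), np.float64(-0.0112), np.float64(0.0237)]
inner [0.6174 0.0371 0.198 ] [0.0001 0.0001] rel [np.float64(-0.0091), np.float64(0.0113), np.float64(0.023)]
-1.047 -0.011 [314.5 242.1] [358.  217.2]
-1.047 0.011 [318.7 235.7] [348.  219.4]
-0.524 -0.011 [318.7 240.9] [357.2 211.5]
-0.524 0.011 [322.8 234.4] [347.1 213.7]
0 -0.011 [324.3 242.1] [355.7 204.4]
0 0.011 [328.4 235.6] [345.6 206.6]
[[-0.001  0.427 -0.904]
 [ 0.001 -0.904 -0.427]
 [-1.    -0.002  0.   ]]
```

Two routes agree within about 1 mm: hub and stripe put the axle at about (0.634, 0.029), roughly 5 mm along +x of the board estimate. The board outline includes its side faces, so I trust it less. The mark is at the −0.524 detent, so about 15.7 mm of rim travel is needed. Moving above the near side of the dial top, fingers shut, jaws along the axle.

```bash
python3 -m inch '[[-15,0,0,0,0],[-20,-29,-42,7,0],[-20,-404,-577,14,0],[-20,-404,-577,14,0],[-20,-404,-577,14,0],[-20,-404,-577,14,0],[-20,-404,-577,14,0],[-20,-404,-577,14,0],[-20,-404,-577,14,0],[-20,-404,-577,14,0],[-20,-404,-577,14,0],[-20,-404,-577,14,0],[-20,-404,-577,14,0],[-20,-404,-577,14,0],[-20,-404,-577,14,0],[-20,-404,-577,14,0],[-20,-404,-577,14,0],[-20,-404,-577,14,0],[-20,-404,-577,14,0],[-20,-404,-577,14,0]]'
python3 -m inch '[[0,0,0,0,0],[0,0,0,0,0],[0,0,0,0,0]]'
```

```text
t: 1.77
tool_pos: [0.6266, 0.0274, 0.2503]
tool_rot: [-1.158, 1.568, 2.185]
wrist_force: [-0.5, -0.3, 0.3]
grip_width: 0.0001
t: 2.02
tool_pos: [0.6261, 0.0258, 0.2501]
tool_rot: [-0.869, 1.568, 2.472]
wrist_force: [0.6, 0.1, 0.3]
grip_width: 0.0002
```

Run:
```python
from h import *
from cell import telemetry,capture
s=telemetry.observe(); M=R.from_euler('xyz',s['tool_rot']).as_matrix(); print(s['tool_pos'],M.round(3))
print(np.degrees(np.arctan2(-M[1,2],-M[0,2])))
a=capture("scene");b=capture("top");cv2.imwrite('pics/s1.png',a);cv2.imwrite('pics/t1.png',b)
print(proj("scene",s['tool_pos']),proj("top",s['tool_pos']))
x=cv2.resize(a[210:270,285:345],(400,400),interpolation=cv2.INTER_CUBIC)
y=cv2.resize(b[170:230,310:370],(400,400),interpolation=cv2.INTER_CUBIC)
cv2.imwrite('pics/crop1.png',np.hstack([x,y]))
```

```text
[0.62614342 0.02576307 0.25014419] [[-0.002  0.198 -0.98 ]
 [ 0.002 -0.98  -0.198]
 [-1.    -0.002  0.002]]
11.422948350571707
[325.31267781 226.64361345] [352.91108832 203.18617753]
```

View pics/crop1.png

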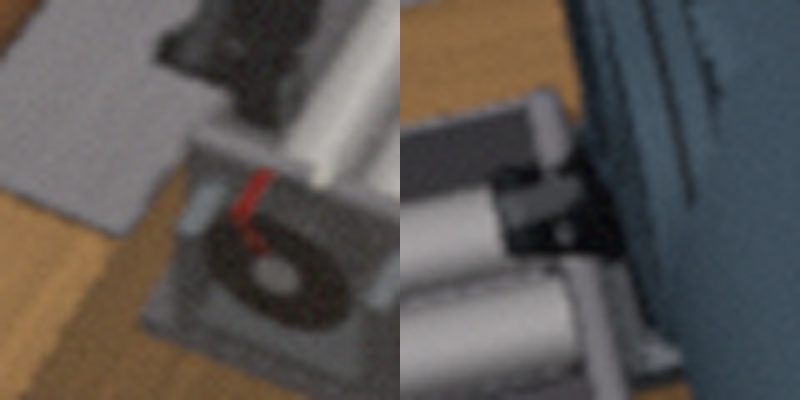

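The shut fingertip hovers just over the dial, near scene (324,227), against a prediction of (325,227). The mark is still at −0.524. Descending gently in steps.

```bash
python3 -m inch '[[15,0,0,0,0],[28,0,0,0,0],[36,0,0,0,0],[40,0,0,0,0],[40,0,0,0,0],[40,0,0,0,0]]'; python3 -m inch '[[1,0,0,0,0],[2,0,0,0,0],[3,0,0,0,0],[3,0,0,0,0],[3,0,0,0,0]]'
```

```text
t: 2.62
tool_pos: [0.6265, 0.026, 0.2107]
tool_rot: [-1.151, 1.568, 2.19]
wrist_force: [0.1, -0.6, -0.6]
grip_width: 0.0
t: 3.03
tool_pos: [0.6265, 0.026, 0.2078]
tool_rot: [-1.185, 1.568, 2.156]
wrist_force: [0.1, -0.2, -0.1]
grip_width: -0.0001
```

```bash
for i in 1; do python3 -m inch '[[0.5,0,0,0,0],[1,0,0,0,0],[1.5,0,0,0,0],[1.5,0,0,0,0],[1.5,0,0,0,0]]'; python3 -m inch '[[0.5,0,0,0,0],[1,0,0,0,0],[1,0,0,0,0],[1,0,0,0,0]]'; done
```

```text
t: 3.45
tool_pos: [0.6265, 0.026, 0.2063]
tool_rot: [-1.152, 1.568, 2.188]
wrist_force: [-0.2, -0.3, 0.0]
grip_width: -0.0002
t: 3.78
tool_pos: [0.6264, 0.026, 0.2052]
tool_rot: [-1.122, 1.568, 2.219]
wrist_force: [0.4, 0.9, -0.4]
grip_width: -0.0002
```

```bash
python3 -m inch '[[0.5,0,0,0,0],[1,0,0,0,0],[1,0,0,0,0],[1,0,0,0,0]]'
```

```text
t: 4.12
tool_pos: [0.6267, 0.0261, 0.205]
tool_rot: [-1.449, 1.569, 1.892]
wrist_force: [-0.9, -0.7, 4.9]
grip_width: 0.0001
```

Contact at z ≈ 0.205, just where the dial top should be, with about 5 N. Stroking 16 mm along +x of the dial (tool −z) with about 1 mm of press.

```bash
python3 -m inch '[[1,0,0,0,0],[1,0,-1.5,0,0],[1,0,-3,0,0],[1,0,-4.5,0,0],[1,0,-6,0,0],[1,0,-7.5,0,0],[1,0,-9,0,0]]'
python3 - <<'E'
from h import *
from cell import capture
a=capture("scene");x=cv2.resize(a[210:270,285:345],(400,400),interpolation=cv2.INTER_CUBIC);cv2.imwrite('pics/c2.png',x)
E
```

```text
t: 4.7
tool_pos: [0.6361, 0.028, 0.205]
tool_rot: [-2.059, 1.568, 1.282]
wrist_force: [-0.9, 0.0, 5.9]
grip_width: 0.0
```

View pics/c2.png

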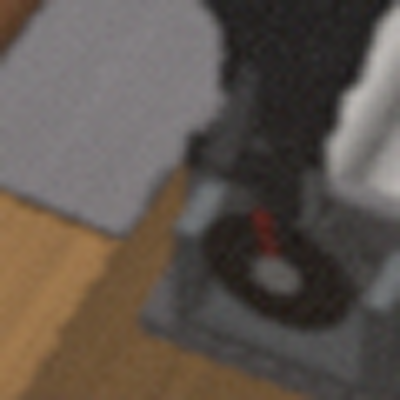

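The dial turns with the finger: the mark's outer end moved from crop (238,212) to (259,212), hub at (275,273). Finishing the stroke.

```bash
python3 -m inch '[[1,0,-1.5,0,0],[1,0,-3,0,0],[1,0,-4.5,0,0],[1,0,-6,0,0],[1,0,-6.5,0,0],[1,0,-6.5,0,0]]'
python3 - <<'E'
from h import *
from cell import capture
a=capture("scene");x=cv2.resize(a[210:270,285:345],(400,400),interpolation=cv2.INTER_CUBIC);cv2.imwrite('pics/c3.png',x)
yaw=np.radians(11.3); ex=np.array([np.cos(yaw),np.sin(yaw),0]); ey=np.array([-ex[1],ex[0],0])
ax=np.array([.634,.029,.175])
for t in(-.524,-.26,-.1,0,.1,.2,.3): print(t,((proj("scene",ax+.03*np.sin(t)*ex+[0,0,.03*np.cos(t)]-.011*ey)-[285,210])/.15).round(0))
E
```

```text
t: 5.25
tool_pos: [0.6429, 0.0294, 0.2049]
tool_rot: [-2.24, 1.568, 1.101]
wrist_force: [-3.4, 0.1, 7.2]
grip_width: 0.0
-0.524 [239. 211.]
-0.26 [257. 213.]
-0.1 [269. 216.]
0 [277. 219.]
0.1 [284. 222.]
0.2 [292. 226.]
0.3 [299. 230.]
```

View pics/c3.png

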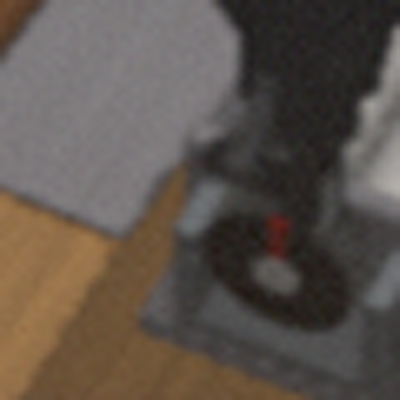

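The mark's outer end is at crop (279,217), against (277,219) predicted for angle 0. Lifting straight up, then clear of the view.

```bash
python3 -m inch '[[-1,0,0,0,0],[-3,0,0,0,0],[-10,0,0,0,0],[-30,0,0,0,0],[-60,0,0,0,0],[-80,0,0,0,0],[-80,40,0,0,0],[-80,80,0,0,0],[-80,120,0,0,0],[-80,160,0,0,0],[-80,160,0,0,0],[-80,160,0,0,0],[-80,160,0,0,0]]'
python3 - <<'E'
from h import *
from cell import capture
a=capture("scene");b=capture("top");cv2.imwrite('pics/s4.png',a);cv2.imwrite('pics/t4.png',b)
a=cv2.resize(a[210:310,230:400],(680,400),interpolation=cv2.INTER_CUBIC);cv2.imwrite('pics/c4.png',a)
x=cv2.imread('pics/s4.png')[220:270,295:345];y=b[180:230,320:370]
cv2.imwrite('pics/c5.png',np.hstack([cv2.resize(k,(400,400),interpolation=cv2.INTER_CUBIC) for k in(x,y)]))
for n in("scene","top"):
    for k in(("s0" if 0 else n+"0"),n[0]+"4"):
        h=cv2.cvtColor(cv2.imread(f'pics/{k}.png'),cv2.COLOR_BGR2HSV)
        m=cv2.inRange(h,(24,120,50),(34,255,255)); q=cv2.findNonZero(m); print(k,"cup",q.mean(0),len(q))
E
```

```text
t: 6.38
tool_pos: [0.6744, -0.127, 0.2845]
tool_rot: [-2.088, 1.567, 1.253]
wrist_force: [-0.4, -0.2, 0.2]
grip_width: -0.0001
scene0 cup [[272.45454545 275.68892045]] 704
s4 cup [[270.82614743 275.53685675]] 719
top0 cup [[394.75283019 248.88962264]] 1060
t4 cup [[394.75283019 248.91320755]] 1060
```

View pics/c5.png

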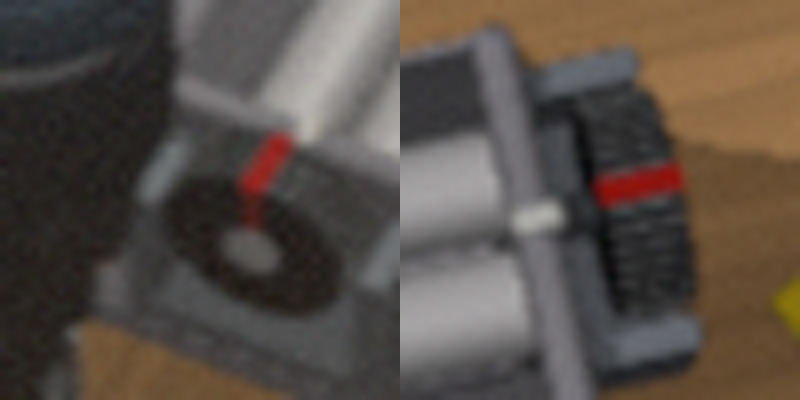

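View pics/s4.png

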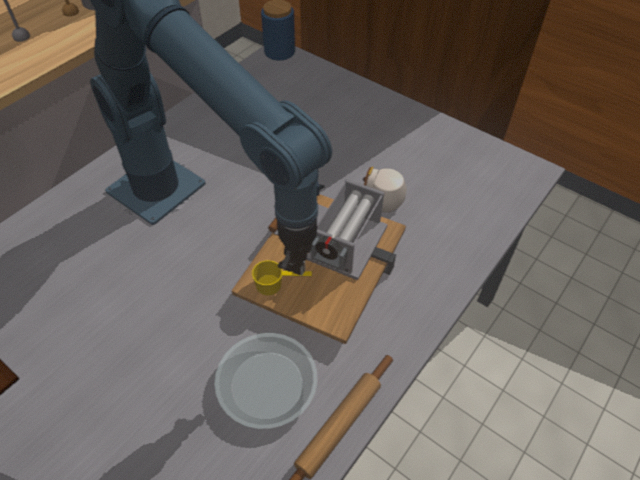

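In the crops the mark is on top, almost in line with the stripe, and the cup and everything else stand as before. I'll put a number on the angle from both views.

Run:
```python
from h import *
yaw=np.radians(11.3); ex=np.array([np.cos(yaw),np.sin(yaw),0]); ey=np.array([-ex[1],ex[0],0]); ez=np.array([0,0,1])
ax=np.array([.634,.029,.175])
from scipy.optimize import least_squares
obs={}
for n,ks in(("scene",("scene0","s4")),("top",("top0","t4"))):
    for i,k in enumerate(ks):
        h=cv2.cvtColor(cv2.imread(f'pics/{k}.png'),cv2.COLOR_BGR2HSV).astype(int)
        m=((h[...,0]<8)|(h[...,0]>172))&(h[...,1]>110)&(h[...,2]>50)
        w=(slice(225,260),slice(305,345)) if n=="scene" else (slice(185,225),slice(340,362))
        v,u=np.nonzero(m[w]); obs[n,i]=np.array([u.mean()+w[1].start,v.mean()+w[0].start]); print(k,len(u),obs[n,i])
P=lambda t:ax+.03*np.sin(t)*ex+.03*np.cos(t)*ez
f=lambda t:proj("top",P(t))
print("top move",obs["top",1]-obs["top",0])
for t in(-.1,0,.1,.2,.3): print(t,f(t)-f(-.524),f(t)-f(-1.047),f(t))
st=onz("top",320+(540-400)/8,180+217/8,.193); mk=onz("top",*obs["top",1],.205)
print("mark-stripe along ex,ey mm",(mk-st)@ex*1e3,(mk-st)@ey*1e3,"axis-stripe",(ax-st)@ex*1e3)
```

```text
scene0 36 [322.08333333 241.25      ]
s4 40 [327.3  241.85]
top0 44 [351.09090909 209.93181818]
t4 43 [349.34883721 202.62790698]
top move [-1.74207188 -7.30391121]
-0.1 [-1.14464161 -5.72916219] [ -1.98216474 -11.42947685] [350.34241693 204.37628095]
0 [-1.45164626 -7.09857302] [ -2.2891694  -12.79888768] [350.03541228 203.00687012]
0.1 [-1.76619289 -8.44446074] [ -2.60371602 -14.1447754 ] [349.72086565 201.6609824 ]
0.2 [-2.08491499 -9.75248055] [ -2.92243813 -15.4527952 ] [349.40214355 200.35296259]
0.3 [ -2.40440803 -11.00875689] [ -3.24193116 -16.70907154] [349.08265052 199.09668626]
mark-stripe along ex,ey mm 2.2610568925143535 -25.943736847697963 axis-stripe 1.1501882140088266
```

The mark moved 7.3 px in the top view, and a one-detent turn to exactly 0 predicts 7.1 px, so it has clicked in. Handing in.

```bash
python3 -c "
from cell import order,telemetry
s=telemetry.observe();print(s['t'],s['wrist_force']);print(order.close_job())"
```

```text
6.4833 [-0.05281956  0.61616592  0.37975506]
the job is handed in; nothing more can be done
None
```

The dial is set: its red mark sits in the top detent. I stroked it about 16 mm away from the robot's side with the shut fingertips. The press read 5–7 N. Then I lifted straight off and moved clear. I handed the job in at 6.5 s.

- **Angle:** in the top view the mark moved 7.3 px. One click from −0.524 to 0 predicts 7.1 px, so the dial is within about 0.02 rad of 0. The scene view agrees.
- **Stripe:** measured directly against the white index stripe, the mark reads 2.3 mm further along x, about 0.08 rad. I put this down to the 2 mm camera calibration and reading the stripe from a blurred crop.
- **Dial position:** the board outline placed the axle about 5 mm nearer the robot than the hub and stripe did. I used the hub and stripe figure, and contact came at z ≈ 0.205, as expected.
- **Other objects:** the cup's position in the top view did not change between the first and last pictures. In the scene view its centroid moved 1.6 px, where the gripper stood close to it in the picture. The scraper, salt pig and pie dish I only checked by eye; the arm partly hid the scraper in the last view.
- **Contact:** with the gripper clear, the wrist force was back to sensor noise.

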